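# Trim the knitting-machine controller to its set-point tab

## Task

Take the square-handled plastic tuning tool out of the timber stand, feel its blade into the slot of the trimmer screw on the aluminium controller without bearing on it hard (over 25 N could crack its ceramic), and turn the screw with it until the pointer points straight at the set-point tab. Then lift the tool off and put it back upright in its hole in the stand, fully down, leaving the trimmer on the mark; touch the controller only with the tool, and do not disturb anything else.

Things in the scene. Friction and masses are not known exactly. Their poses are not given: they have to be found in the camera images.
- tuner_grip (a point): centre of the handle of the plastic tuning tool, upright in one of the stand's three holes (which one varies). The only tool with a SQUARE handle: 18 x 18 mm, 55 mm tall, this point half-way up; z up, x and y normal to its flat faces. Under it a round flange 26 mm across, 5 mm thick, whose underside rests on the stand 32.5 mm below this point. About 35 g
- tuner_tip (a point): end of the tuning tool's blade, on its axis, 72.5 mm below tuner_grip. Below the flange are a round shank 16 mm across, 34 mm long, then a flat blade 16 mm wide along this x, 3 mm thick, 6 mm long, square-ended
- controller: fixed aluminium controller box, 130 x 130 x 45 mm, origin at the centre of its underside on the table; its yaw varies. The trimmer's axis is upright through its centre. Turning the screw takes about 0.05 N m; it turns the pointer with it one to one after about 0.12 rad of play each way of the blade in the slot, and stays where it is left; at the pointer's end stops a clutch lets it slip
- screw_top (a point): fixed point on the trimmer's axis, level with the top face of its brass screw head (65 mm above the table), with the controller's axes. The head is 22 mm across, rigid along z, with a straight slot 5 mm wide and 6 mm deep right across it. The slot's direction is not measured: it lies anywhere up to 1.0 rad either side of this x axis
- pointer_tip (a point): tip of the white pointer, 42 mm from the trimmer's axis, 51.5 mm above the table; x points outward along the pointer; z up. It starts within 0.2 rad of the controller's x axis; end stops at -0.9 and 1.7 rad
- mark_tip (a point): inner end of the set-point tab, a small raised brass tab 7 mm wide, 16 mm long, 10 mm tall, on the rim of the scale, 46 mm from the trimmer's axis; x points outward from the axis. It lies 0.55 to 0.8 rad counter-clockwise (seen from above) of the controller's x axis, so the pointer has to go counter-clockwise by 0.35 to 1.0 rad
- stand: fixed timber tool stand, 60 x 200 x 50 mm, origin at the centre of its underside, holes in a row along its y
- stand_hole0 (a point): mouth of a tool hole in the stand, at y = -65 mm, 50 mm above the table: 19 mm across, 46 mm deep, upright
- stand_hole1 (a point): mouth of a tool hole in the stand, at y = 0, 50 mm above the table: 19 mm across, 46 mm deep, upright
- stand_hole2 (a point): mouth of a tool hole in the stand, at y = +65 mm, 50 mm above the table: 19 mm across, 46 mm deep, upright
- awl_mid (a point): bystander: awl with a bulbous wooden handle, 58 mm tall above the stand; mid-handle
- punch_mid (a point): bystander: punch with a ROUND plastic handle 18 mm across; mid-handle
- mug_mid (a point): bystander: white mug, 82 mm across, 90 mm tall; centre
- jar_mid (a point): bystander: white jar, 90 mm across, 130 mm tall; centre
- flask_mid (a point): bystander: steel drinking flask, 68 mm across, 220 mm tall; centre
- offcut_a_mid (a point): bystander: timber offcut 70 x 28 x 28 mm lying between stand and controller; centre
- offcut_b_mid (a point): bystander: timber offcut 50 x 40 x 40 mm; centre
- driver_mid (a point): bystander: screwdriver lying on the table; a point on it
Mind the look-alikes: they are no part of the job. What is shaped like the part that bears tuner_grip but black or red is not meant.

How it is judged:
By the outcome, as a careful person would: the job done as asked, in the order asked, and still so for the second after the job is handed in, with the robot touching nothing.
It also fails if it takes over 72 s, if anything falls off the work surface, if the arm or the gripper's body presses on something with over 40 N, if the wrist force passes 120 N, or if a joint passes its speed limit or range.

## Robot

A 7-joint arm with a two-finger parallel gripper is mounted at the origin on the work surface. World frame = base frame: x ahead of the robot, y to its left, z up, the work surface at z = 0. Lengths are in mm, angles in degrees, forces in N, time in s.
With the tool pointing down it reaches from about 425 to 925 mm from the base axis. Payload 6.8 kg.
Tool frame: the origin (TCP) lies between the finger pads; the fingertips stand r.finger_overhang ahead of it and the grasp point (between the pads) lies 3 mm ahead of it (r.finger_overhang is the distance from the TCP to the fingertips, in mm); z points along the fingers, y is the direction in which the jaws open and shut (so a half turn about z gives the same grasp; the last joint's range is limited). The gripper opens to 85 mm and grips with 20 to 120 N. Pads are 22 mm wide; open, the fingers measure 114 mm over their backs; the gripper's body (76 mm by 85 mm) begins 54 mm behind the grasp point. The pads swing forward as they close: fully open they stand 13 mm farther back than shut.
Start: joints at [69.265, 27.33, 1.283, 89.118, -0.659, 63.558, -4.761], TCP at [169.49, -653.391, 253.308] pointing down, gripper open.
Joint ranges: [-169.35, 169.35], [-19.33, 120.38], [-80.79, 83.38], [13.8, 139.57], [-78.32, 258.32], [9.67, 109.79], [-169.56, 169.56]. Speed limits (degrees/s): [136.94, 136.94, 180, 180, 180, 180, 180].

## Interface

Orientations are given as a 3x3 rotation matrix whose columns are the frame's x, y, z axes.
In Python, from rig import r gives the robot as it stands. The module is installed in compiled form; this text tells all that it offers.
- The arm moves only by the tool send_rows, never from a script. Its argument "commands" is a list of rows, each an object with "claw": the opening, from -1 (shut) to 1 (fully open); "linear": the shift along the tool's x, y, z in m, a list of three; "angular": the turn, a rotation vector about the tool's x, y, z in degrees, a list of three. In form: [{"claw": claw, "linear": [tx, ty, tz], "angular": [ax, ay, az]}, ...]. A call has 1 to 5 rows; each row is the pose to reach, as a shift and turn from the pose measured when the call began, along the tool's axes at that moment; what a row does not reach only later rows make up. A row lasts 1/12 s, in which the tool goes at most 41.7 mm and 7.16 degrees, less where a joint would pass 70% of its speed; a pose out of reach is approached as far as the arm can. A call with a gripper value outside its range is refused whole. The fingers move at their own pace and stop on an object; "grip_force" is the grip in N (left out, the last holds). Time passes only in rows, so rows that repeat a pose let the fingers close. It gives the time, the measured TCP pose, the force and the opening at its end, in the units of the state.
- r.get_obs(): the state, without advancing time (a new reading comes with each control period).
- r.snapshot(name): name is "side" or "top"; returns a dict with "frame" (420x560x3 uint8, red, green, blue), "fx", "fy", "cx", "cy" (pixels), "extrinsics" (4x4, takes a point from world to camera coordinates). Camera axes: x right, y up, looking along -z (the intrinsics and any distortion apply to the point x, -y, -z); pixel columns grow to the right and rows downward; lengths in mm; the calibration is good to about 2 mm. A picture is of the moment at which its call begins. There is no depth.
- r.job_done(): hands the job in, once; it reports no verdict.
The state is a dict: "time_s": time; "qpos": joint angles; "qvel": joint speeds; "tau": joint torques, N m; "ee_pos": TCP position; "orientation": TCP orientation; "contact_force": force on the tool from outside, world axes, zero at the start; "wrist_torque": the same for the moment, N m; "grip_width": finger opening in mm.
Only numpy, scipy, OpenCV 4.12 (cv2) and the standard library are available. Lean on these libraries where they do the work, as an engineer would, in place of code of your own. Each camera call takes 0.05 s, during which the arm holds its last target. There are 200 camera calls.

## Working session

There is one attempt and no reset: what is moved stays moved. The work goes in short steps, Python scripts to look and compute and a tool call to move; the robot and the scene stay as the last step left them, time stands still between calls to the robot, and variables do not carry over. Pictures are saved under pics/ and viewed, about 8 in all and at most 12, crops included, and the job is handed in when it is done.

Besides the shell and the picture viewer there is one more tool, called after "Call:" as name(argument=value, ...) on one line, values as JSON. send_rows: Moves the arm, as the interface text tells. Its arguments: {"type":"object","properties":{"commands":{"type":"array"},"grip_force":{"type":"number"}},"required":["commands"]}

```bash
mkdir -p pics
python3 - <<'E'
from rig import r
import cv2,numpy as np,pickle
o=r.get_obs();print({k:np.round(v,3).tolist() for k,v in o.items()},r.finger_overhang)
for n in("side","top"):
    s=r.snapshot(n);pickle.dump(s,open(f'{n}0.pkl','wb'))
    print(n,s['fx'],s['fy'],s['cx'],s['cy'],np.round(s['extrinsics'],4).tolist(),[k for k in s])
    cv2.imwrite(f'pics/{n}0.png',cv2.resize(s['frame'][:,:,::-1],(800,600),interpolation=cv2.INTER_CUBIC))
E
```

```text
{'time_s': 0.0, 'qpos': [69.266, 27.375, 1.281, 89.179, -0.657, 63.557, -4.762], 'qvel': [-0.024, 0.037, 0.065, 0.041, 0.005, -0.09, -0.015], 'tau': [-0.0, -59.645, 1.608, -28.12, 0.012, 0.009, -0.0], 'ee_pos': [169.303, -652.85, 252.332], 'orientation': [[0.968, 0.251, -0.001], [0.251, -0.968, 0.002], [-0.0, -0.002, -1.0]], 'contact_force': [0.276, -0.048, -0.266], 'wrist_torque': [-0.003, 0.001, -0.0], 'grip_width': 84.945} 22.0
side 442.69933802268713 442.69933802268713 281.4772686754592 204.85180786508886 [[0.9759, -0.2181, -0.0038, -596.8148], [0.1672, 0.7369, 0.655, -251.3245], [-0.14, -0.6398, 0.7557, -991.379], [0.0, 0.0, 0.0, 1.0]] ['frame', 'fx', 'fy', 'cx', 'cy', 'extrinsics']
top 472.6016660847064 472.6016660847064 273.57586600219463 216.02103307370854 [[0.0551, -0.9985, -0.0057, 69.1252], [0.9719, 0.0524, 0.2297, -667.6669], [-0.229, -0.0182, 0.9733, -1110.8905], [0.0, 0.0, 0.0, 1.0]] ['frame', 'fx', 'fy', 'cx', 'cy', 'extrinsics']
```

View pics/side0.png

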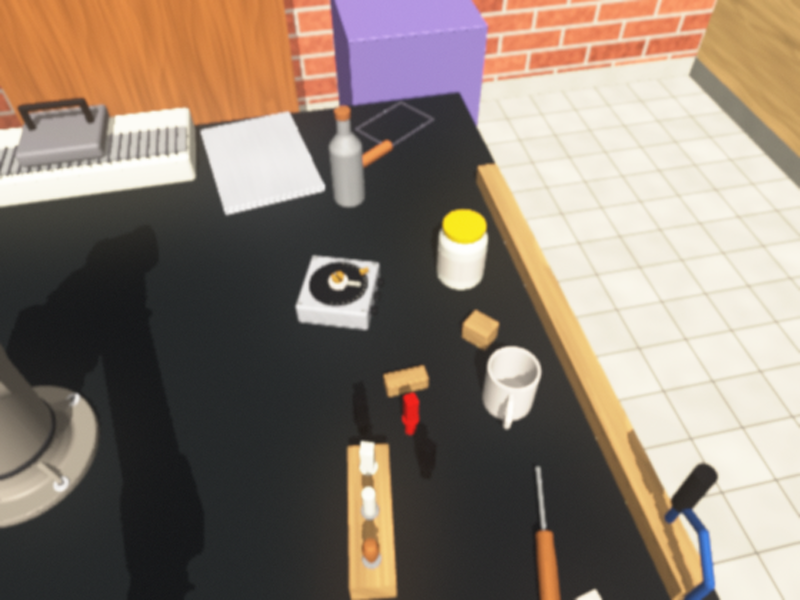

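View pics/top0.png

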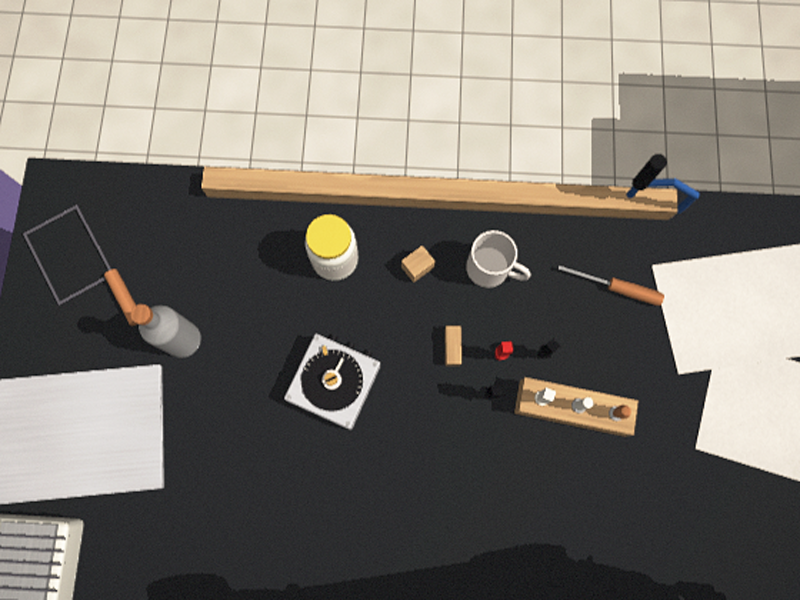

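```bash
cat > h.py <<'E'
import numpy as np,cv2,pickle
from rig import r
def proj(s,P):
    P=np.atleast_2d(P).astype(float);E=s['extrinsics'];c=P@E[:3,:3].T+E[:3,3]
    return np.c_[s['cx']+s['fx']*c[:,0]/-c[:,2], s['cy']-s['fy']*c[:,1]/-c[:,2]]
def ray(s,uv,z):
    E=s['extrinsics'];R=E[:3,:3];C=-R.T@E[:3,3]
    uv=np.atleast_2d(uv).astype(float)
    d=np.c_[(uv[:,0]-s['cx'])/s['fx'],-(uv[:,1]-s['cy'])/s['fy'],-np.ones(len(uv))]@R
    return C+d*((z-C[2])/d[:,2])[:,None]
def crop(s,x0,y0,w,h,k): # output pixel/k + x0 -> px (centre conv.)
    return cv2.resize(s['frame'][y0:y0+h,x0:x0+w,::-1],None,fx=k,fy=k,interpolation=cv2.INTER_CUBIC)
E
python3 - <<'E'
from h import *
s=pickle.load(open('top0.pkl','rb'))
a=crop(s,195,230,75,75,8)      # 600x600
cv2.imwrite('pics/ctl.png',a)
b=crop(s,355,255,100,60,8);cv2.imwrite('pics/stand.png',b)
E
```

```text
(no output)
```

View pics/ctl.png

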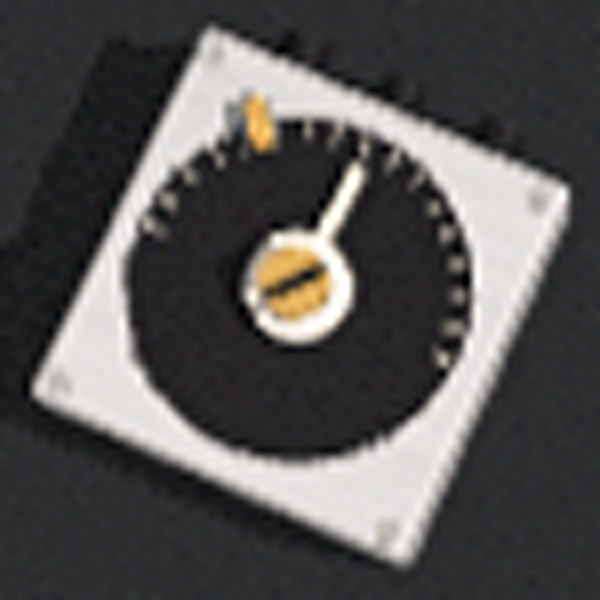

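View pics/stand.png

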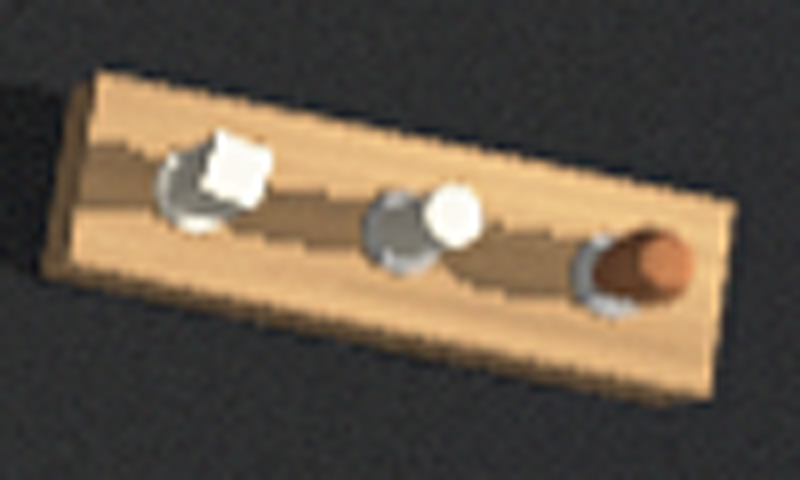

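Run:
```python
from h import *
s=pickle.load(open('top0.pkl','rb'));np.set_printoptions(precision=1,suppress=True)
c=lambda P,x0,y0:np.array([x0,y0])+(np.array(P)+.5)/8-.5
C=lambda P,z:ray(s,c(P,195,230),z)[:,:2]
S=lambda P,z:ray(s,c(P,355,255),z)[:,:2]
ang=lambda v:np.degrees(np.arctan2(v[1],v[0]))
k=C([(208,28),(570,188),(405,565),(33,395)],45)
print('box',k,k.mean(0),[np.linalg.norm(k[i]-k[i-1]) for i in range(4)],[ang(k[i]-k[i-1])for i in range(4)])
a=C([(290,283)],65)[0];print('screw',a)
sl=C([(262,297),(325,268)],65);print('slot',ang(sl[1]-sl[0]))
p=C([(361,162)],51.5)[0];print('ptr',p,np.linalg.norm(p-a),ang(p-a))
d=C([(335,218)],51.5)[0];print('ptr base',ang(p-d))
m=C([(265,150)],55)[0];print('mark',m,np.linalg.norm(m-a),ang(m-a)) 
k=S([(97,70),(735,203),(712,400),(70,265)],50)
print('stand',k,k.mean(0),[np.linalg.norm(k[i]-k[i-1]) for i in range(4)],[ang(k[i]-k[i-1])for i in range(4)])
q=S([(218,130),(272,150),(255,208),(200,190)],110)
print('h',q,q.mean(0),[np.linalg.norm(q[i]-q[i-1]) for i in range(4)],[ang(q[i]-q[i-1])for i in range(4)])
u=(k[0]+k[3]-k[1]-k[2])/2;u/=np.linalg.norm(u)
print('yaxis',u,'holes',[k.mean(0)+u*t for t in(-65,0,65)])
```

```text
box [[618.5 239.4]
 [573.1 120.4]
 [452.4 164.6]
 [498.5 284.8]] [535.6 202.3] [np.float64(128.25592952019375), np.float64(127.40456189181748), np.float64(128.48237077148235), np.float64(128.75567100224472)] [np.float64(-20.722470178457968), np.float64(-110.87422620440269), np.float64(159.87972060951884), np.float64(69.02975800655172)]
screw [535.6 204.8]
slot -61.89394798391659
ptr [576.8 186.7] 45.0054091972909 -23.757660174566706
ptr base -20.751487819638754
mark [578.4 217. ] 44.49796557227146 15.803198390601814
stand [[ 560.1 -134.6]
 [ 529.3 -333.1]
 [ 468.4 -324.4]
 [ 498.8 -126.8]] [ 514.1 -229.7] [np.float64(61.7873425752727), np.float64(200.95692991966018), np.float64(61.56608959228798), np.float64(199.89070900503282)] [np.float64(-7.210044301849074), np.float64(-98.82168660910254), np.float64(171.80318674485815), np.float64(81.23577596695684)]
h [[ 535.6 -159.5]
 [ 530.5 -175.5]
 [ 513.1 -170.5]
 [ 517.5 -154.3]] [ 524.1 -165. ] [np.float64(18.833818125075794), np.float64(16.783340158738874), np.float64(18.14425786054144), np.float64(16.834375485355125)] [np.float64(-16.24098247179302), np.float64(-107.59186624897069), np.float64(163.92680099945227), np.float64(74.75958716642182)]
yaxis [0.2 1. ] holes [array([ 504.2, -293.9]), array([ 514.1, -229.7]), array([ 524.1, -165.5])]
```

```bash
cat >> h.py <<'E'
from scipy.spatial.transform import Rotation as Ro
def Rt(az,tilt=None): # tool down, tool y at azimuth az (deg)
    a=np.radians(az);y=np.array([np.cos(a),np.sin(a),0]);z=np.array([0,0,-1.]);return np.c_[np.cross(y,z),y,z]
def go(p,az,R=None):
    o=r.get_obs();Rm=np.array(o['orientation']);T=Rt(az) if R is None else R
    lin=Rm.T@(np.array(p)-o['ee_pos']);ang=Ro.from_matrix(Rm.T@T).as_rotvec(degrees=True)
    print('t',round(o['time_s'],2),'p',np.round(o['ee_pos'],1),'yaz',np.round(np.degrees(np.arctan2(Rm[1,1],Rm[0,1])),2),'F',np.round(o['contact_force'],1),'M',np.round(o['wrist_torque'],2),'w',round(o['grip_width'],1),'j7',round(o['qpos'][6],1))
    print('lin',np.round(lin/1000,4).tolist(),'ang',np.round(ang,2).tolist())
E
python3 -c "
from h import *
go([524,-165.3,200],-16.3)"
```

```text
t 0.1 p [ 169.3 -652.9  252.4] yaz -75.46 F [0.7 0.4 0.6] M [ 0.01 -0.04 -0.03] w 85.2 j7 -4.8
lin [0.4657, -0.3828, 0.053] ang [-0.09, -0.04, -59.16]
```

Call:
send_rows(commands=[{"claw": 1, "linear": [0.466, -0.383, 0.053], "angular": [0, 0, -59.2]}, {"claw": 1, "linear": [0.466, -0.383, 0.053], "angular": [0, 0, -59.2]}, {"claw": 1, "linear": [0.466, -0.383, 0.053], "angular": [0, 0, -59.2]}, {"claw": 1, "linear": [0.466, -0.383, 0.053], "angular": [0, 0, -59.2]}, {"claw": 1, "linear": [0.466, -0.383, 0.053], "angular": [0, 0, -59.2]}], grip_force=40)

```text
time_s: 0.52
ee_pos: [292.1, -483.5, 234.5]
orientation: [[0.633, 0.774, -0.001], [0.774, -0.633, 0.001], [0.001, -0.001, -1.0]]
contact_force: [0.5, 0.2, -0.4]
grip_width: 85.4
```

```bash
python3 -c "
from h import *
go([524,-165.3,200],-16.3)"
```

```text
t 0.52 p [ 292.1 -483.5  234.5] yaz -39.31 F [ 0.5  0.2 -0.4] M [ 0.   -0.04 -0.02] w 85.4 j7 9.7
lin [0.3931, -0.0221, 0.0348] ang [-0.06, -0.06, -23.01]
```

Call:
send_rows(commands=[{"claw": 1, "linear": [0.393, -0.022, 0.034], "angular": [0, 0, -23]}, {"claw": 1, "linear": [0.393, -0.022, 0.034], "angular": [0, 0, -23]}, {"claw": 1, "linear": [0.393, -0.022, 0.034], "angular": [0, 0, -23]}, {"claw": 1, "linear": [0.393, -0.022, 0.034], "angular": [0, 0, -23]}, {"claw": 1, "linear": [0.393, -0.022, 0.034], "angular": [0, 0, -23]}])

```text
time_s: 0.93
ee_pos: [413.9, -315.8, 216.8]
orientation: [[0.279, 0.96, -0.001], [0.96, -0.279, 0.001], [0.001, -0.001, -1.0]]
contact_force: [0.0, 0.3, -0.2]
grip_width: 85.4
```

```bash
python3 -c "
from h import *
go([524,-165.3,200],-16.3)"
```

```text
t 0.93 p [ 413.9 -315.8  216.8] yaz -16.21 F [ 0.   0.3 -0.2] M [-0.03 -0.06 -0.05] w 85.4 j7 7.8
lin [0.1752, 0.0637, 0.0169] ang [-0.07, -0.07, 0.09]
```

Call:
send_rows(commands=[{"claw": 0.6, "linear": [0.175, 0.064, 0.017], "angular": [0, 0, 0]}, {"claw": 0.6, "linear": [0.175, 0.064, 0.017], "angular": [0, 0, 0]}, {"claw": 0.6, "linear": [0.175, 0.064, 0.017], "angular": [0, 0, 0]}, {"claw": 0.6, "linear": [0.175, 0.064, 0.017], "angular": [0, 0, 0]}, {"claw": 0.6, "linear": [0.175, 0.064, 0.017], "angular": [0, 0, 0]}])

```text
time_s: 1.35
ee_pos: [526.5, -160.2, 199.6]
orientation: [[0.274, 0.962, 0.0], [0.962, -0.274, 0.004], [0.004, -0.001, -1.0]]
contact_force: [0.1, -1.0, -0.0]
grip_width: 68.4
```

Call:
send_rows(commands=[{"claw": 0.6, "linear": [0, 0, 0], "angular": [0, 0, 0]}])

```text
time_s: 1.43
ee_pos: [528.9, -154.6, 199.2]
orientation: [[0.267, 0.964, 0.001], [0.964, -0.267, 0.007], [0.007, -0.001, -1.0]]
contact_force: [0.2, -1.2, 0.8]
grip_width: 68.3
```

```bash
python3 -c "
from h import *
go([524,-165.3,84.5],-16.3)
s=r.snapshot('top');cv2.imwrite('pics/t1.png',crop(s,330,200,160,120,5))"
```

```text
t 1.43 p [ 528.9 -154.6  199.2] yaz -15.48 F [ 0.2 -1.2  0.8] M [-0.01 -0.01 -0.01] w 68.3 j7 -14.9
lin [-0.0123, -0.0018, 0.1146] ang [-0.04, -0.38, 0.82]
```

View pics/t1.png

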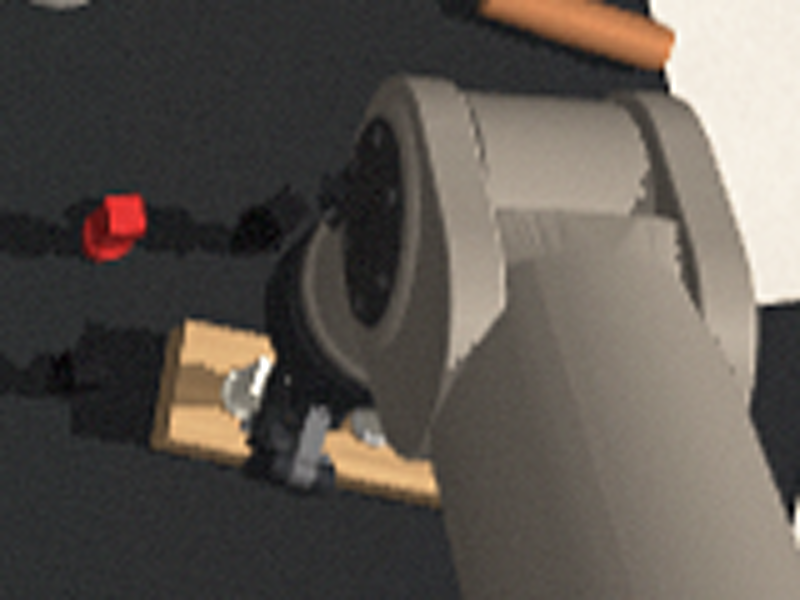

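Call:
send_rows(commands=[{"claw": 0.6, "linear": [-0.0123, -0.0018, 0.03], "angular": [0, -0.4, 0.8]}, {"claw": 0.6, "linear": [-0.0123, -0.0018, 0.06], "angular": [0, -0.4, 0.8]}, {"claw": 0.6, "linear": [-0.0123, -0.0018, 0.06], "angular": [0, -0.4, 0.8]}, {"claw": 0.6, "linear": [-0.0123, -0.0018, 0.06], "angular": [0, -0.4, 0.8]}, {"claw": 0.6, "linear": [-0.0123, -0.0018, 0.06], "angular": [0, -0.4, 0.8]}])

```text
time_s: 1.9
ee_pos: [523.1, -167.9, 140.2]
orientation: [[0.282, 0.959, -0.001], [0.959, -0.282, -0.001], [-0.001, -0.0, -1.0]]
contact_force: [0.2, -0.3, 1.0]
grip_width: 68.3
```

```bash
python3 -c "
from h import *
go([524,-165.3,84.5],-16.3)"
```

```text
t 1.9 p [ 523.1 -167.9  140.2] yaz -16.39 F [ 0.2 -0.3  1. ] M [-0.    0.04 -0.  ] w 68.3 j7 -16.9
lin [0.0028, 0.0001, 0.0557] ang [-0.03, 0.08, -0.09]
```

Call:
send_rows(commands=[{"claw": 0.6, "linear": [0.0028, 0, 0.02], "angular": [0, 0, 0]}, {"claw": 0.6, "linear": [0.0028, 0, 0.04], "angular": [0, 0, 0]}, {"claw": 0.6, "linear": [0.0028, 0, 0.054], "angular": [0, 0, 0]}, {"claw": 0.6, "linear": [0.0028, 0, 0.054], "angular": [0, 0, 0]}, {"claw": 0.6, "linear": [0.0028, 0, 0.054], "angular": [0, 0, 0]}])

```text
time_s: 2.32
ee_pos: [524.5, -165.7, 87.5]
orientation: [[0.283, 0.959, 0.0], [0.959, -0.283, -0.001], [-0.001, 0.001, -1.0]]
contact_force: [0.2, 0.2, 0.2]
grip_width: 68.1
```

```bash
python3 -c "
from h import *
go([524,-165.3,86],-16.3)"
```

```text
t 2.32 p [ 524.5 -165.7   87.5] yaz -16.42 F [0.2 0.2 0.2] M [ 0.03  0.02 -0.04] w 68.1 j7 -19.6
lin [0.0002, -0.0006, 0.0015] ang [0.04, 0.08, -0.12]
```

Call:
send_rows(commands=[{"claw": -0.3, "linear": [0, 0, 0.001], "angular": [0, 0, 0]}, {"claw": -0.5, "linear": [0, 0, 0.001], "angular": [0, 0, 0]}, {"claw": -0.7, "linear": [0, 0, 0.001], "angular": [0, 0, 0]}, {"claw": -1, "linear": [0, 0, 0.001], "angular": [0, 0, 0]}, {"claw": -1, "linear": [0, 0, 0.001], "angular": [0, 0, 0]}], grip_force=60)

```text
time_s: 2.73
ee_pos: [525.1, -165.8, 87.4]
orientation: [[0.283, 0.959, 0.002], [0.959, -0.283, -0.002], [-0.001, 0.002, -1.0]]
contact_force: [-0.6, -0.8, 5.7]
grip_width: 17.3
```

Call:
send_rows(commands=[{"claw": -1, "linear": [0, 0, 0], "angular": [0, 0, 0]}, {"claw": -1, "linear": [0, 0, 0], "angular": [0, 0, 0]}, {"claw": -1, "linear": [0, 0, 0], "angular": [0, 0, 0]}])

```text
time_s: 2.98
ee_pos: [525.1, -165.8, 87.4]
orientation: [[0.283, 0.959, 0.002], [0.959, -0.283, -0.002], [-0.001, 0.002, -1.0]]
contact_force: [-0.3, -0.7, 1.3]
grip_width: 17.4
```

```bash
python3 -c "
from h import *
go([524,-165.3,140],-16.3)"
```

```text
t 2.98 p [ 525.1 -165.8   87.4] yaz -16.42 F [-0.3 -0.7  1.3] M [ 0.07  0.08 -0.04] w 17.4 j7 -19.6
lin [0.0001, -0.0011, -0.0526] ang [0.12, 0.08, -0.12]
```

Call:
send_rows(commands=[{"claw": -1, "linear": [0, 0, -0.01], "angular": [0, 0, 0]}, {"claw": -1, "linear": [0, 0, -0.03], "angular": [0, 0, 0]}, {"claw": -1, "linear": [0, 0, -0.055], "angular": [0, 0, 0]}, {"claw": -1, "linear": [0, 0, -0.085], "angular": [0, 0, 0]}, {"claw": -1, "linear": [0, 0, -0.115], "angular": [0, 0, 0]}])

```text
time_s: 3.4
ee_pos: [524.3, -165.3, 203.8]
orientation: [[0.282, 0.959, 0.0], [0.959, -0.282, -0.001], [-0.001, 0.001, -1.0]]
contact_force: [1.7, -0.7, -0.8]
grip_width: 17.1
```

```bash
python3 -c "
from h import *
go([536,160,230],-16.3)"
```

```text
t 3.4 p [ 524.3 -165.3  203.8] yaz -16.4 F [ 1.7 -0.7 -0.8] M [ 0.01 -0.02 -0.01] w 17.1 j7 -14.8
lin [0.3153, -0.0806, -0.0267] ang [0.05, 0.07, -0.1]
```

Call:
send_rows(commands=[{"claw": -1, "linear": [0.03, -0.008, -0.01], "angular": [0, 0, 0]}, {"claw": -1, "linear": [0.07, -0.018, -0.02], "angular": [0, 0, 0]}, {"claw": -1, "linear": [0.1, -0.026, -0.027], "angular": [0, 0, 0]}, {"claw": -1, "linear": [0.12, -0.03, -0.027], "angular": [0, 0, 0]}, {"claw": -1, "linear": [0.12, -0.03, -0.027], "angular": [0, 0, 0]}])

```text
time_s: 3.82
ee_pos: [529.8, -35.5, 232.2]
orientation: [[0.275, 0.962, 0.003], [0.962, -0.275, 0.001], [0.002, 0.002, -1.0]]
contact_force: [0.3, 0.0, -1.0]
grip_width: 17.7
```

Call:
send_rows(commands=[{"claw": -1, "linear": [0, 0, 0], "angular": [0, 0, 0]}])

```text
time_s: 3.9
ee_pos: [529.6, -35.2, 232.6]
orientation: [[0.273, 0.962, 0.003], [0.962, -0.273, 0.0], [0.001, 0.002, -1.0]]
contact_force: [-0.0, -0.8, -0.7]
grip_width: 17.2
```

```bash
python3 -c "
from h import *
go([536,160,230],-16.3)
s=r.snapshot('side');p=np.array(r.get_obs()['ee_pos']);u=proj(s,p-[0,0,77.4])[0];print(u)
x,y=(u-[40,40]).astype(int);f=crop(s,x,y,80,60,10);cv2.imwrite('pics/s1.png',f);print(x,y)"
```

```text
t 3.9 p [529.6 -35.2 232.6] yaz -15.85 F [-0.  -0.8 -0.7] M [-0.06  0.02  0.  ] w 17.2 j7 -27.7
lin [0.1896, -0.0471, 0.0027] ang [0.14, -0.06, 0.45]
[246.62805065 246.14218065]
206 206
```

View pics/s1.png

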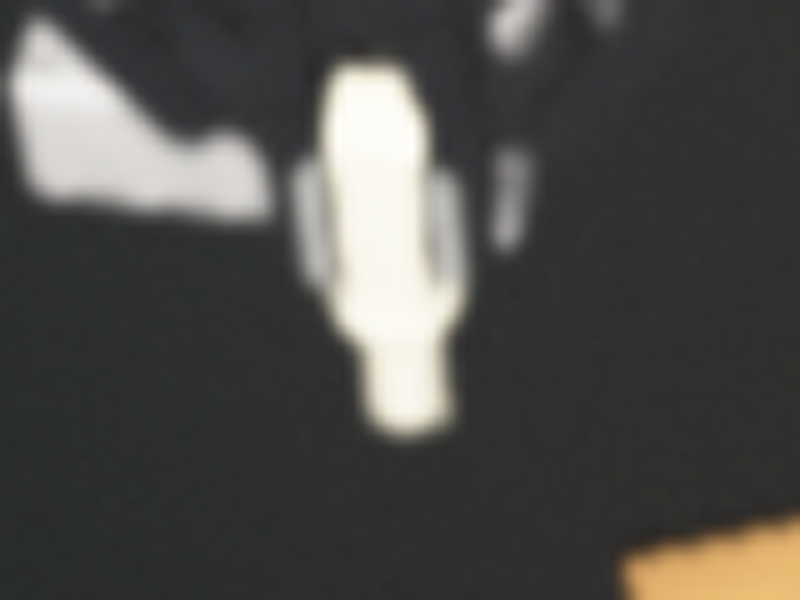

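Call:
send_rows(commands=[{"claw": -1, "linear": [0, 0, 0], "angular": [-1.6, -5.8, 0]}, {"claw": -1, "linear": [0, 0, 0], "angular": [-3.3, -11.5, 0]}, {"claw": -1, "linear": [0, 0, 0], "angular": [-5, -17.3, 0]}, {"claw": -1, "linear": [0, 0, 0], "angular": [-6.6, -23, 0]}, {"claw": -1, "linear": [0, 0, 0], "angular": [-8.2, -29, 0]}])

```text
time_s: 4.37
ee_pos: [530.2, -35.9, 233.9]
orientation: [[0.277, 0.961, 0.004], [0.829, -0.238, -0.506], [-0.485, 0.143, -0.863]]
contact_force: [0.6, 0.4, -0.7]
grip_width: 17.3
```

```bash
python3 -c "
from h import *
go([536,160,230],-16.3)
s=r.snapshot('side');o=r.get_obs();u=proj(s,np.array(o['ee_pos'])+77.4*np.array(o['orientation'])[:,2])[0];print(u)
x,y=(u-[30,35]).astype(int);f=crop(s,x,y,60,45,10);cv2.imwrite('pics/s2.png',f);print(x,y)"
```

```text
t 4.37 p [530.2 -35.9 233.9] yaz -13.89 F [ 0.6  0.4 -0.7] M [ 0.54  0.06 -0.04] w 17.3 j7 -58.7
lin [0.166, -0.0415, -0.0957] ang [8.66, 29.12, 0.25]
[249.41248903 257.69998131]
219 222
```

View pics/s2.png

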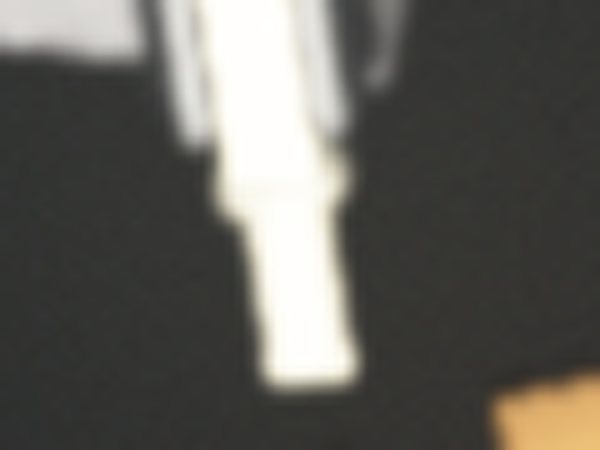

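```bash
cat > meas.py <<'E'
from h import *
def rect(s,c,z,half=60,k=10): # world-aligned patch: col -> +x , row -> +y ; k px/mm
    n=int(2*half*k)//5; g=(np.arange(n)+.5)/n*2*half-half
    X,Y=np.meshgrid(c[0]+g,c[1]+g);P=proj(s,np.c_[X.ravel(),Y.ravel(),np.full(X.size,z)]).astype(np.float32)
    return cv2.remap(s['frame'],P[:,0].reshape(n,n),P[:,1].reshape(n,n),cv2.INTER_CUBIC),g
def fit(xy,w):
    m=np.average(xy,axis=0,weights=w);d=xy-m;e,v=np.linalg.eigh((d*w[:,None]).T@d/w.sum())
    return m,np.degrees(np.arctan2(v[1,1],v[0,1])),np.sqrt(e)
def grid(g):
    X,Y=np.meshgrid(g,g);return np.c_[X.ravel(),Y.ravel()]
def measure(s,c0=(535.6,204)):
    c=np.array(c0)
    I,g=rect(s,c,65,25);q=grid(g);h=cv2.cvtColor(I,cv2.COLOR_RGB2HSV).reshape(-1,3).astype(float)
    b=(h[:,1]>90)&(h[:,2]>120)&(np.hypot(*q.T)<15)
    hull=cv2.convexHull(q[b].astype(np.float32));(cx,cy),rad=cv2.minEnclosingCircle(hull);M=cv2.moments(hull);hc=np.array([M['m10']/M['m00'],M['m01']/M['m00']])
    w=np.clip(150-h[:,2],0,None)*(np.hypot(*(q-hc).T)<8.5);m,a,e=fit(q,w)
    print('screw',c+hc,'r',round(rad,1),'slot',round(a,1),e,'slot c',c+m)
    ax=c+hc
    I,g=rect(s,ax,51.5,60);q=grid(g);v=I.reshape(-1,3).min(1).astype(float);R=np.hypot(*q.T);A=np.degrees(np.arctan2(q[:,1],q[:,0]))
    w=np.clip(v-110,0,None)*((R>20)&(R<38));m,a,e=fit(q,w);
    print('ptr centroid az',round(np.degrees(np.arctan2(m[1],m[0])),1),'line',round(a,1),e)
    I,g=rect(s,ax,55,70);q=grid(g);h=cv2.cvtColor(I,cv2.COLOR_RGB2HSV).reshape(-1,3).astype(float);R=np.hypot(*q.T)
    w=((h[:,1]>80)&(h[:,2]>120)&(R>38)&(R<70)).astype(float);m,a,e=fit(q,w)
    print('tab az',round(np.degrees(np.arctan2(m[1],m[0])),1),'R',np.hypot(*m),'line',round(a,1),e)
    return ax
if __name__=='__main__':
    np.set_printoptions(precision=2,suppress=True)
    measure(pickle.load(open('top0.pkl','rb')))
E
python3 -c "
import pickle,numpy as np;np.set_printoptions(precision=2,suppress=True)
from meas import *
measure(pickle.load(open('top0.pkl','rb')))
go([530,100,200],-62)"
```

```text
screw [535.91 203.89] r 11.6 slot 118.5 [1.02 4.62] slot c [536.18 203.37]
ptr centroid az -23.1 line 155.5 [1.36 5.25]
tab az 17.2 R 53.12309450113262 line -160.8 [2.17 4.71]
t 4.42 p [529.6 -31.6 231.8] yaz -13.44 F [-0.3  3.5 -2.4] M [ 0.86 -0.01 -0.02] w 17.5 j7 -59.0
lin [0.1249, -0.0343, -0.0396] ang [19.87, 24.33, 45.29]
```

Call:
send_rows(commands=[{"claw": -1, "linear": [0.125, -0.034, -0.04], "angular": [19.9, 24.3, 45.3]}, {"claw": -1, "linear": [0.125, -0.034, -0.04], "angular": [19.9, 24.3, 45.3]}, {"claw": -1, "linear": [0.125, -0.034, -0.04], "angular": [19.9, 24.3, 45.3]}, {"claw": -1, "linear": [0.125, -0.034, -0.04], "angular": [19.9, 24.3, 45.3]}, {"claw": -1, "linear": [0.125, -0.034, -0.04], "angular": [19.9, 24.3, 45.3]}])

```text
time_s: 4.83
ee_pos: [530.6, 104.6, 199.7]
orientation: [[0.721, 0.691, -0.048], [0.676, -0.717, -0.17], [-0.152, 0.09, -0.984]]
contact_force: [-1.1, -1.2, 0.2]
grip_width: 17.3
```

```bash
python3 -c "
from h import *
go([536.3,203.7,180],-61.5)"
```

```text
t 4.83 p [530.6 104.6 199.7] yaz -46.07 F [-1.1 -1.2  0.2] M [ 0.15 -0.04  0.04] w 17.3 j7 -83.3
lin [0.0741, -0.069, 0.0023] ang [6.3, 8.0, 15.0]
```

Call:
send_rows(commands=[{"claw": -1, "linear": [0.025, -0.023, 0.001], "angular": [2.1, 2.7, 5]}, {"claw": -1, "linear": [0.05, -0.046, 0.002], "angular": [4.2, 5.4, 10]}, {"claw": -1, "linear": [0.074, -0.069, 0.0023], "angular": [6.3, 8, 15]}, {"claw": -1, "linear": [0.074, -0.069, 0.0023], "angular": [6.3, 8, 15]}, {"claw": -1, "linear": [0.074, -0.069, 0.0023], "angular": [6.3, 8, 15]}])

```text
time_s: 5.25
ee_pos: [536.4, 203.3, 180.0]
orientation: [[0.879, 0.478, -0.0], [0.478, -0.879, 0.001], [0.0, -0.001, -1.0]]
contact_force: [0.7, -0.4, -0.3]
grip_width: 17.2
```

Call:
send_rows(commands=[{"claw": -1, "linear": [0, 0, 0], "angular": [0, 0, 0]}, {"claw": -1, "linear": [0, 0, 0], "angular": [0, 0, 0]}])

```text
time_s: 5.42
ee_pos: [537.1, 201.2, 180.1]
orientation: [[0.879, 0.476, -0.0], [0.476, -0.879, 0.0], [0.0, -0.001, -1.0]]
contact_force: [1.0, 0.3, 0.3]
grip_width: 17.4
```

```bash
python3 -c "
from h import *
go([536.4,203.7,146],-61.5)"
```

```text
t 5.42 p [537.1 201.2 180.1] yaz -61.58 F [1.  0.3 0.3] M [ 0.01 -0.02  0.02] w 17.4 j7 -99.8
lin [0.0006, -0.0025, 0.0341] ang [-0.03, -0.0, -0.08]
```

Call:
send_rows(commands=[{"claw": -1, "linear": [0.0006, -0.0025, 0.012], "angular": [0, 0, 0]}, {"claw": -1, "linear": [0.0006, -0.0025, 0.024], "angular": [0, 0, 0]}, {"claw": -1, "linear": [0.0006, -0.0025, 0.033], "angular": [0, 0, 0]}, {"claw": -1, "linear": [0.0006, -0.0025, 0.033], "angular": [0, 0, 0]}, {"claw": -1, "linear": [0.0006, -0.0025, 0.033], "angular": [0, 0, 0]}])

```text
time_s: 5.83
ee_pos: [535.7, 203.3, 145.8]
orientation: [[0.879, 0.476, -0.003], [0.476, -0.879, -0.0], [-0.002, -0.001, -1.0]]
contact_force: [-0.6, 0.8, -0.6]
grip_width: 17.4
```

Call:
send_rows(commands=[{"claw": -1, "linear": [0, 0, 0], "angular": [0, 0, 0]}, {"claw": -1, "linear": [0, 0, 0], "angular": [0, 0, 0]}, {"claw": -1, "linear": [0, 0, 0], "angular": [0, 0, 0]}])

```text
time_s: 6.08
ee_pos: [536.0, 203.5, 146.2]
orientation: [[0.879, 0.476, -0.002], [0.476, -0.879, -0.0], [-0.002, -0.001, -1.0]]
contact_force: [-0.9, 0.1, -0.2]
grip_width: 17.3
```

```bash
python3 -c "
from h import *
go([536.4,203.7,142.4],-61.5)"
```

```text
t 6.08 p [536.  203.5 146.2] yaz -61.56 F [-0.9  0.1 -0.2] M [ 0.07 -0.    0.01] w 17.3 j7 -101.3
lin [0.0005, 0.0, 0.0038] ang [-0.05, 0.1, -0.06]
```

Call:
send_rows(commands=[{"claw": -1, "linear": [0.0005, 0, 0.001], "angular": [0, 0, 0]}, {"claw": -1, "linear": [0.0005, 0, 0.002], "angular": [0, 0.1, 0]}, {"claw": -1, "linear": [0.0005, 0, 0.003], "angular": [0, 0.1, 0]}, {"claw": -1, "linear": [0.0005, 0, 0.004], "angular": [0, 0.1, 0]}, {"claw": -1, "linear": [0.0005, 0, 0.0045], "angular": [0, 0.1, 0]}])

```text
time_s: 6.5
ee_pos: [536.3, 203.7, 141.5]
orientation: [[0.879, 0.476, -0.001], [0.476, -0.879, 0.001], [-0.0, -0.001, -1.0]]
contact_force: [-0.4, -1.0, -0.6]
grip_width: 17.3
```

Call:
send_rows(commands=[{"claw": -1, "linear": [0, 0, 0.0005], "angular": [0, 0, 0]}, {"claw": -1, "linear": [0, 0, 0.0005], "angular": [0, 0, 0]}])

```text
time_s: 6.67
ee_pos: [536.2, 203.6, 140.8]
orientation: [[0.879, 0.476, -0.001], [0.476, -0.879, 0.001], [-0.001, -0.001, -1.0]]
contact_force: [0.8, 0.2, -0.7]
grip_width: 17.0
```

Call:
send_rows(commands=[{"claw": -1, "linear": [0, 0, 0.0007], "angular": [0, 0, 0]}, {"claw": -1, "linear": [0, 0, 0.0013], "angular": [0, 0, 0]}, {"claw": -1, "linear": [0, 0, 0.002], "angular": [0, 0, 0]}, {"claw": -1, "linear": [0, 0, 0.002], "angular": [0, 0, 0]}])

```text
time_s: 7.0
ee_pos: [536.1, 203.6, 138.7]
orientation: [[0.879, 0.476, -0.001], [0.476, -0.879, 0.0], [-0.001, -0.001, -1.0]]
contact_force: [-0.2, -0.5, 0.8]
grip_width: 17.4
```

```bash
python3 -c "
from h import *
go([536.4,203.7,137.5],-61.5)"
```

```text
t 7.0 p [536.1 203.6 138.7] yaz -61.56 F [-0.2 -0.5  0.8] M [-0.    0.03  0.03] w 17.4 j7 -101.6
lin [0.0003, 0.0, 0.0012] ang [-0.05, 0.04, -0.06]
```

Call:
send_rows(commands=[{"claw": -1, "linear": [0.0003, 0, 0.001], "angular": [0, 0, -4]}, {"claw": -1, "linear": [0.0003, 0, 0.001], "angular": [0, 0, -8]}, {"claw": -1, "linear": [0.0003, 0, 0.001], "angular": [0, 0, -12]}, {"claw": -1, "linear": [0.0003, 0, 0.001], "angular": [0, 0, -16]}, {"claw": -1, "linear": [0.0003, 0, 0.001], "angular": [0, 0, -20]}])

```text
time_s: 7.42
ee_pos: [536.5, 203.8, 137.6]
orientation: [[0.661, 0.75, -0.001], [0.75, -0.661, 0.001], [-0.0, -0.001, -1.0]]
contact_force: [0.9, 0.5, -1.2]
grip_width: 17.1
```

```bash
python3 -c "
from h import *
go([536.3,203.7,137.7],-18)"
```

```text
t 7.42 p [536.5 203.8 137.6] yaz -41.37 F [ 0.9  0.5 -1.2] M [ 0.11 -0.08 -0.05] w 17.1 j7 -84.0
lin [-0.0002, -0.0, -0.0001] ang [-0.07, -0.01, -23.37]
```

Call:
send_rows(commands=[{"claw": -1, "linear": [-0.0001, 0, 0], "angular": [0, 0, -5]}, {"claw": -1, "linear": [-0.0001, 0, 0], "angular": [0, 0, -10]}, {"claw": -1, "linear": [-0.0001, 0, 0], "angular": [0, 0, -15]}, {"claw": -1, "linear": [-0.0001, 0, 0], "angular": [0, 0, -20]}, {"claw": -1, "linear": [-0.0001, 0, 0], "angular": [0, 0, -23]}])

```text
time_s: 7.83
ee_pos: [536.4, 203.7, 137.6]
orientation: [[0.311, 0.95, -0.001], [0.95, -0.311, 0.001], [0.001, -0.001, -1.0]]
contact_force: [-0.1, 0.1, -1.4]
grip_width: 17.3
```

```bash
python3 -c "
from h import *
np.set_printoptions(precision=2,suppress=True)
go([536.3,203.7,137.7],-18)
s=r.snapshot('top');t=r.snapshot('side');u=proj(s,[536,204,50])[0];v=proj(t,[536,204,50])[0]
f=lambda s,u:crop(s,int(u[0])-40,int(u[1])-40,80,80,5)
cv2.imwrite('pics/b.png',np.hstack([f(s,u),f(t,v)]))"
```

```text
t 7.83 p [536.4 203.7 137.6] yaz -18.13 F [-0.1  0.1 -1.4] M [ 0.09 -0.03 -0.06] w 17.3 j7 -63.8
lin [-0.0001, -0.0001, -0.0001] ang [-0.07, -0.03, -0.13]
```

View pics/b.png

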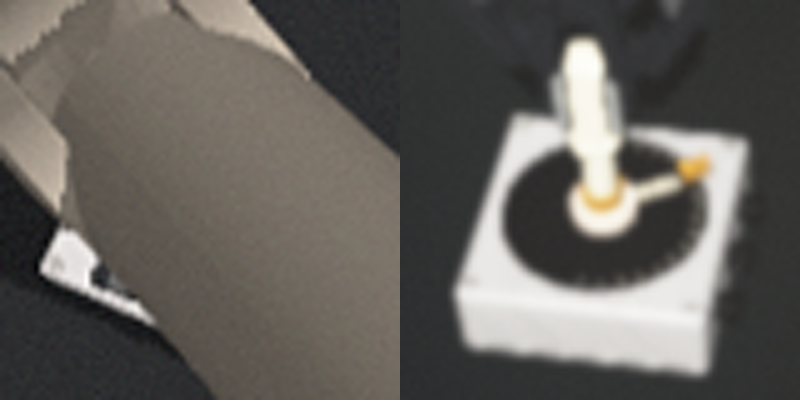

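```bash
cat >> meas.py <<'E'
def side(s,ax):
    I,g=rect(s,ax,51.5,60);q=grid(g);v=I.reshape(-1,3).min(1).astype(float);R=np.hypot(*q.T);A=np.degrees(np.arctan2(q[:,1],q[:,0]))
    w=np.clip(v-90,0,None)*((R>22)&(R<38)&(A>-45)&(A<40));m,a,e=fit(q,w)
    print('ptr az',round(np.degrees(np.arctan2(m[1],m[0])),1),'line',round(a%180-180 if a%180>90 else a%180,1),e)
    I,g=rect(s,ax,55,70);q=grid(g);h=cv2.cvtColor(I,cv2.COLOR_RGB2HSV).reshape(-1,3).astype(float);R=np.hypot(*q.T);A=np.degrees(np.arctan2(q[:,1],q[:,0]))
    w=((h[:,1]>80)&(h[:,2]>120)&(R>38)&(R<70)&(abs(A)<50)).astype(float);m,a,e=fit(q,w)
    print('tab az',round(np.degrees(np.arctan2(m[1],m[0])),1),'R',np.hypot(*m),'line',a,e)
    k=(h[:,2]<90)&(R<48)&(h[:,1]<90)
    I,g=rect(s,ax,46,70);q=grid(g);v=I.reshape(-1,3).max(1);R=np.hypot(*q.T)
    k=((v<100)&(R<55)).reshape(len(g),-1).astype(np.uint8);n,l,st,ce=cv2.connectedComponentsWithStats(k);i=1+np.argmax(st[1:,4])
    c=max(cv2.findContours((l==i).astype(np.uint8),cv2.RETR_EXTERNAL,cv2.CHAIN_APPROX_NONE)[0],key=len);el=cv2.fitEllipse(cv2.convexHull(c))
    d=g[1]-g[0];print('dial centre',ax+np.array(el[0])*d+g[0],'dia',np.array(el[1])*d)
E
cat > m2.py <<'E'
from meas import *
np.set_printoptions(precision=2,suppress=True)
ax=np.array([536.1,203.7])
print('side0');side(pickle.load(open('side0.pkl','rb')),ax)
print('top0');side(pickle.load(open('top0.pkl','rb')),ax)
s=r.snapshot('side');print('now');side(s,ax)
E
python3 m2.py
```

```text
side0
ptr az -23.4 line -20.7 [3.29 4.67]
tab az 12.8 R 50.71385290233918 line 47.69728113662111 [4.32 4.73]
dial centre [535.54 203.36] dia [103.43 104.38]
top0
ptr az -23.1 line -24.2 [1.49 4.71]
tab az 17.4 R 53.07154338281953 line -161.04272353380725 [2.17 4.72]
dial centre [536.5  204.02] dia [107.55 109.13]
now
ptr az 10.8 line 9.6 [3.32 4.63]
tab az 12.6 R 50.35937664991868 line -135.1437902414641 [4.26 4.96]
dial centre [535.38 203.01] dia [102.51 104.26]
```

Call:
send_rows(commands=[{"claw": -1, "linear": [0, 0, 0], "angular": [0, 0, -2]}, {"claw": -1, "linear": [0, 0, 0], "angular": [0, 0, -4]}, {"claw": -1, "linear": [0, 0, 0], "angular": [0, 0, -5]}, {"claw": -1, "linear": [0, 0, 0], "angular": [0, 0, -5]}])

```text
time_s: 8.32
ee_pos: [536.4, 203.7, 137.6]
orientation: [[0.234, 0.972, -0.001], [0.972, -0.234, 0.001], [0.001, -0.001, -1.0]]
contact_force: [-0.2, 0.3, -0.4]
grip_width: 17.4
```

```bash
python3 m2.py | tail -4; python3 -c "
from h import *
go([536.3,203.7,137.7],-18)"
```

```text
now
ptr az 15.4 line 13.7 [3.31 4.65]
tab az 12.7 R 50.31180700699483 line -141.6400082181341 [4.32 4.9 ]
dial centre [535.36 202.92] dia [102.22 104.29]
t 8.37 p [536.4 203.7 137.6] yaz -13.56 F [0.3 0.2 0.1] M [ 0.05  0.02 -0.01] w 17.3 j7 -59.8
lin [-0.0001, -0.0001, -0.0001] ang [-0.08, -0.04, 4.44]
```

Call:
send_rows(commands=[{"claw": -1, "linear": [0, 0, 0], "angular": [0, 0, 3]}, {"claw": -1, "linear": [0, 0, 0], "angular": [0, 0, 6.5]}, {"claw": -1, "linear": [0, 0, 0], "angular": [0, 0, 6.5]}, {"claw": -1, "linear": [0, 0, -0.002], "angular": [0, 0, 6.5]}, {"claw": -1, "linear": [0, 0, -0.005], "angular": [0, 0, 6.5]}])

```text
time_s: 8.78
ee_pos: [536.2, 203.7, 142.6]
orientation: [[0.342, 0.94, -0.002], [0.94, -0.342, 0.001], [0.0, -0.002, -1.0]]
contact_force: [0.5, -0.3, -1.1]
grip_width: 17.1
```

Call:
send_rows(commands=[{"claw": -1, "linear": [0, 0, -0.008], "angular": [0, 0, 0]}, {"claw": -1, "linear": [0, 0, -0.016], "angular": [0, 0, 0]}, {"claw": -1, "linear": [0, 0, -0.036], "angular": [0, 0, 0]}, {"claw": -1, "linear": [0, 0, -0.06], "angular": [0, 0, 0]}, {"claw": -1, "linear": [0, 0, -0.08], "angular": [0, 0, 0]}])

```text
time_s: 9.2
ee_pos: [536.5, 203.9, 224.8]
orientation: [[0.341, 0.94, -0.001], [0.94, -0.341, 0.001], [0.001, -0.001, -1.0]]
contact_force: [1.3, 0.3, 0.5]
grip_width: 17.5
```

```bash
python3 m2.py | tail -4; python3 -c "
from h import *
go([525,-100,225],-16.42)"
```

```text
now
ptr az 15.4 line 13.8 [3.32 4.65]
tab az 12.7 R 50.31059311209885 line -141.62185288899516 [4.33 4.9 ]
dial centre [535.5 203.3] dia [103.26 104.25]
t 9.25 p [538.4 205.1 228.8] yaz -19.96 F [1.5 0.7 2.1] M [ 0.08 -0.06 -0.09] w 17.7 j7 -61.2
lin [-0.2914, 0.0916, 0.0027] ang [0.22, -0.28, -3.54]
```

Screw stayed. Move aside to view sharply from the top.

Call:
send_rows(commands=[{"claw": -1, "linear": [-0.035, 0.011, 0.0027], "angular": [0, 0, -1]}, {"claw": -1, "linear": [-0.075, 0.023, 0.0027], "angular": [0, 0, -2]}, {"claw": -1, "linear": [-0.115, 0.036, 0.0027], "angular": [0, 0, -3.5]}, {"claw": -1, "linear": [-0.155, 0.049, 0.0027], "angular": [0, 0, -3.5]}, {"claw": -1, "linear": [-0.195, 0.061, 0.0027], "angular": [0, 0, -3.5]}])

```text
time_s: 9.67
ee_pos: [529.2, 0.2, 226.4]
orientation: [[0.282, 0.959, 0.007], [0.959, -0.282, 0.003], [0.005, 0.006, -1.0]]
contact_force: [0.5, -0.3, -0.9]
grip_width: 17.3
```

Call:
send_rows(commands=[{"claw": -1, "linear": [-0.035, 0.011, 0], "angular": [0, 0, 0]}, {"claw": -1, "linear": [-0.065, 0.02, 0], "angular": [0, 0, 0]}, {"claw": -1, "linear": [-0.09, 0.028, 0], "angular": [0, 0, 0]}, {"claw": -1, "linear": [-0.1, 0.031, 0], "angular": [0, 0, 0]}, {"claw": -1, "linear": [-0.1, 0.031, 0], "angular": [0, 0, 0]}])

```text
time_s: 10.08
ee_pos: [530.6, -107.6, 226.4]
orientation: [[0.287, 0.958, 0.007], [0.958, -0.287, 0.002], [0.004, 0.006, -1.0]]
contact_force: [-0.7, -0.3, -0.5]
grip_width: 17.5
```

```bash
cat > m3.py <<'E'
from meas import *
np.set_printoptions(precision=2,suppress=True)
go([525.1,-165.8,140],-16.42)
s=r.snapshot('top');pickle.dump(s,open('top1.pkl','wb'));side(s,np.array([536.3,203.9]));measure(s)
cv2.imwrite('pics/c1.png',crop(s,195,230,75,75,8))
E
python3 m3.py
```

```text
t 10.08 p [ 530.6 -107.6  226.4] yaz -16.69 F [-0.7 -0.3 -0.5] M [ 0.01 -0.02 -0.05] w 17.5 j7 -23.0
lin [-0.0576, 0.0109, 0.0862] ang [0.35, -0.24, -0.27]
ptr az 15.1 line 15.3 [1.15 4.44]
tab az 17.3 R 53.88052786098959 line -163.9146681524401 [1.91 4.38]
dial centre [536.91 203.92] dia [108.45 109.76]
screw [536.2 203.4] r 11.5 slot 156.9 [1.87 4.77] slot c [536.31 203.58]
ptr centroid az 16.1 line -164.7 [0.95 4.85]
tab az 17.8 R 54.11695383260318 line -163.4 [1.92 4.34]
```

View pics/c1.png

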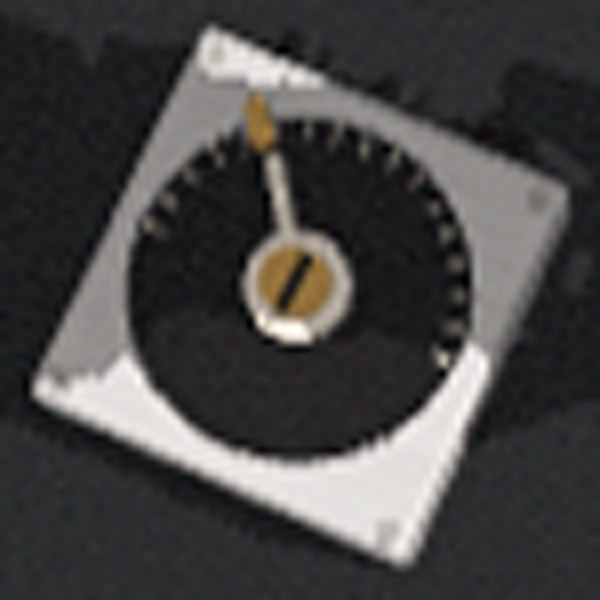

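```bash
cat > m4.py <<'E'
from meas import *
import sys
np.set_printoptions(precision=1,suppress=True)
def arc(s,A,z,R,kind):
    t=np.radians(np.arange(-12,48,.25));out=[]
    for q in R:
        p=proj(s,np.c_[A[0]+q*np.cos(t),A[1]+q*np.sin(t),np.full(t.size,z)]).astype(np.float32)
        c=cv2.remap(s['frame'],p[:,:1],p[:,1:],cv2.INTER_LINEAR).reshape(-1,3).astype(float)
        v=c[:,2] if kind=='p' else c[:,0]-c[:,2]
        w=np.clip(v-(v.min()+v.max())/2,0,None);out.append(np.degrees((w*t).sum()/w.sum()))
    return np.array(out)
if __name__=='__main__':
    s=pickle.load(open(sys.argv[1],'rb'))
    for A in [(536.2,203.4),(536.3,203.8),(536.9,203.9)]:
        p=arc(s,A,51.5,range(21,40,2),'p');m=arc(s,A,55,range(48,62,2),'t')
        print(A,'ptr',p,p.mean(),'tab',m,m.mean(),'diff',m.mean()-p.mean())
E
python3 m4.py top1.pkl
```

```text
(536.2, 203.4) ptr [16.2 16.3 16.1 16.3 16.  15.7 15.8 16.  15.8 15.9] 16.008859634344805 tab [17.8 17.6 17.8 17.9 17.9 17.6 17.4] 17.720873324189473 diff 1.7120136898446674
(536.3, 203.8) ptr [15.3 15.4 15.3 15.6 15.2 15.1 15.2 15.4 15.3 15.3] 15.295044203938636 tab [17.4 17.3 17.4 17.6 17.5 17.3 17. ] 17.335104159292534 diff 2.0400599553538985
(536.9, 203.9) ptr [15.5 15.5 15.6 15.6 15.3 15.2 15.4 15.5 15.5 15.4] 15.438875677191339 tab [17.5 17.4 17.5 17.7 17.5 17.4 16.9] 17.421764639801772 diff 1.9828889626104331
```

```bash
python3 -c "
from h import *
go([536.3,203.7,160],-20)"
```

```text
t 10.13 p [ 530.8 -104.8  226.4] yaz -16.51 F [ 0.2  1.9 -0.5] M [ 0.01 -0.   -0.04] w 17.2 j7 -23.0
lin [0.297, -0.0828, 0.0675] ang [0.33, -0.32, 3.49]
```

Call:
send_rows(commands=[{"claw": -1, "linear": [0.035, -0.01, 0], "angular": [0, 0, 1]}, {"claw": -1, "linear": [0.072, -0.02, 0], "angular": [0, 0, 2]}, {"claw": -1, "linear": [0.108, -0.03, 0], "angular": [0.3, -0.3, 3.5]}, {"claw": -1, "linear": [0.145, -0.04, 0], "angular": [0.3, -0.3, 3.5]}, {"claw": -1, "linear": [0.18, -0.05, 0], "angular": [0.3, -0.3, 3.5]}])

```text
time_s: 10.55
ee_pos: [533.0, 87.2, 227.8]
orientation: [[0.338, 0.941, 0.001], [0.941, -0.338, 0.002], [0.002, 0.001, -1.0]]
contact_force: [0.2, 0.6, -0.6]
grip_width: 17.4
```

```bash
python3 -c "
from h import *
go([536.3,203.7,180],-20)"
```

```text
t 10.55 p [533.   87.2 227.8] yaz -19.77 F [ 0.2  0.6 -0.6] M [ 0.02 -0.02 -0.01] w 17.4 j7 -48.2
lin [0.1106, -0.0363, 0.048] ang [0.04, -0.11, 0.23]
```

Call:
send_rows(commands=[{"claw": -1, "linear": [0.035, -0.0115, 0.015], "angular": [0, 0, 0]}, {"claw": -1, "linear": [0.07, -0.023, 0.03], "angular": [0, 0, 0]}, {"claw": -1, "linear": [0.095, -0.031, 0.042], "angular": [0, 0, 0.2]}, {"claw": -1, "linear": [0.1106, -0.0363, 0.048], "angular": [0, 0, 0.2]}, {"claw": -1, "linear": [0.1106, -0.0363, 0.048], "angular": [0, 0, 0.2]}])

```text
time_s: 10.97
ee_pos: [533.0, 211.8, 179.3]
orientation: [[0.331, 0.944, -0.001], [0.944, -0.331, 0.006], [0.005, -0.003, -1.0]]
contact_force: [-0.4, 0.6, -0.3]
grip_width: 17.2
```

Call:
send_rows(commands=[{"claw": -1, "linear": [0, 0, 0], "angular": [0, 0, 0]}, {"claw": -1, "linear": [0, 0, 0], "angular": [0, 0, 0]}])

```text
time_s: 11.13
ee_pos: [531.8, 214.3, 179.7]
orientation: [[0.327, 0.945, -0.001], [0.945, -0.327, 0.007], [0.006, -0.004, -1.0]]
contact_force: [0.1, 0.1, -0.9]
grip_width: 17.3
```

```bash
python3 -c "
from h import *
go([536.3,203.7,146],-20)"
```

```text
t 11.13 p [531.8 214.3 179.7] yaz -19.12 F [ 0.1  0.1 -0.9] M [-0.02  0.08 -0.07] w 17.3 j7 -63.5
lin [-0.0087, 0.0079, 0.0336] ang [-0.21, -0.35, 0.88]
```

Call:
send_rows(commands=[{"claw": -1, "linear": [-0.0087, 0.0079, 0.005], "angular": [-0.2, -0.35, 0.9]}, {"claw": -1, "linear": [-0.0087, 0.0079, 0.01], "angular": [-0.2, -0.35, 0.9]}, {"claw": -1, "linear": [-0.0087, 0.0079, 0.02], "angular": [-0.2, -0.35, 0.9]}, {"claw": -1, "linear": [-0.0087, 0.0079, 0.032], "angular": [-0.2, -0.35, 0.9]}, {"claw": -1, "linear": [-0.0087, 0.0079, 0.032], "angular": [-0.2, -0.35, 0.9]}])

```text
time_s: 11.55
ee_pos: [535.0, 202.1, 144.7]
orientation: [[0.343, 0.939, -0.004], [0.939, -0.343, -0.002], [-0.003, -0.003, -1.0]]
contact_force: [-0.0, 0.4, -1.7]
grip_width: 17.5
```

Call:
send_rows(commands=[{"claw": -1, "linear": [0, 0, 0], "angular": [0, 0, 0]}, {"claw": -1, "linear": [0, 0, 0], "angular": [0, 0, 0]}])

```text
time_s: 11.72
ee_pos: [534.5, 201.7, 143.9]
orientation: [[0.343, 0.939, -0.006], [0.939, -0.343, -0.002], [-0.004, -0.005, -1.0]]
contact_force: [0.3, 0.2, -0.2]
grip_width: 17.2
```

```bash
python3 -c "
from h import *
go([536.3,203.7,141],-20)"
```

```text
t 11.72 p [534.5 201.7 143.9] yaz -20.09 F [ 0.3  0.2 -0.2] M [-0.04 -0.01 -0.04] w 17.2 j7 -65.1
lin [0.0025, 0.001, 0.0029] ang [-0.26, 0.24, -0.09]
```

Call:
send_rows(commands=[{"claw": -1, "linear": [0.0025, 0.001, -0.001], "angular": [-0.26, 0.24, 0]}, {"claw": -1, "linear": [0.0025, 0.001, -0.001], "angular": [-0.26, 0.24, 0]}, {"claw": -1, "linear": [0.0025, 0.001, -0.001], "angular": [-0.26, 0.24, 0]}, {"claw": -1, "linear": [0.0025, 0.001, 0], "angular": [-0.26, 0.24, 0]}])

```text
time_s: 12.05
ee_pos: [536.6, 204.0, 144.4]
orientation: [[0.343, 0.939, 0.001], [0.939, -0.343, 0.0], [0.001, 0.001, -1.0]]
contact_force: [-0.5, 0.1, 0.4]
grip_width: 17.7
```

```bash
python3 -c "
from h import *
go([536.3,203.7,141],-20)"
```

```text
t 12.05 p [536.6 204.  144.4] yaz -20.08 F [-0.5  0.1  0.4] M [-0.01 -0.02  0.03] w 17.7 j7 -65.3
lin [-0.0004, -0.0002, 0.0034] ang [0.04, -0.04, -0.08]
```

Call:
send_rows(commands=[{"claw": -1, "linear": [-0.0004, -0.0002, 0.001], "angular": [0, 0, 0]}, {"claw": -1, "linear": [-0.0004, -0.0002, 0.002], "angular": [0, 0, 0]}, {"claw": -1, "linear": [-0.0004, -0.0002, 0.003], "angular": [0, 0, 0]}, {"claw": -1, "linear": [-0.0004, -0.0002, 0.0035], "angular": [0, 0, 0]}, {"claw": -1, "linear": [-0.0004, -0.0002, 0.0035], "angular": [0, 0, 0]}])

```text
time_s: 12.47
ee_pos: [536.1, 203.6, 140.7]
orientation: [[0.343, 0.939, 0.001], [0.939, -0.343, 0.0], [0.0, 0.0, -1.0]]
contact_force: [-0.2, 0.2, 0.9]
grip_width: 16.9
```

```bash
python3 -c "
from h import *
go([536.3,203.7,137.7],-20)"
```

```text
t 12.47 p [536.1 203.6 140.7] yaz -20.08 F [-0.2  0.2  0.9] M [ 0.04  0.06 -0.01] w 16.9 j7 -65.5
lin [0.0002, 0.0001, 0.003] ang [0.03, -0.03, -0.08]
```

In the slot, no force. Go deeper, then turn.

Call:
send_rows(commands=[{"claw": -1, "linear": [0.0002, 0.0001, 0.001], "angular": [0, 0, 0]}, {"claw": -1, "linear": [0.0002, 0.0001, 0.002], "angular": [0, 0, 0]}, {"claw": -1, "linear": [0.0002, 0.0001, 0.003], "angular": [0, 0, 0]}, {"claw": -1, "linear": [0.0002, 0.0001, 0.003], "angular": [0, 0, -3]}, {"claw": -1, "linear": [0.0002, 0.0001, 0.003], "angular": [0, 0, -6]}])

```text
time_s: 12.88
ee_pos: [536.3, 203.8, 137.5]
orientation: [[0.241, 0.971, 0.001], [0.971, -0.241, 0.0], [0.0, 0.0, -1.0]]
contact_force: [-0.4, 0.2, -1.7]
grip_width: 16.9
```

```bash
python3 -c "
from h import *
go([536.4,203.7,137.6],-11.6)"; python3 m2.py|tail -4
```

```text
t 12.88 p [536.3 203.8 137.5] yaz -13.94 F [-0.4  0.2 -1.7] M [ 0.05 -0.04 -0.06] w 16.9 j7 -60.3
lin [-0.0001, 0.0002, -0.0001] ang [0.03, -0.02, -2.34]
now
ptr az 15.4 line 14.1 [3.31 4.65]
tab az 12.7 R 50.32443436142844 line -142.7312141162766 [4.33 4.91]
dial centre [535.34 202.99] dia [102.4  104.16]
```

Call:
send_rows(commands=[{"claw": -1, "linear": [0, 0, 0], "angular": [0, 0, -0.8]}, {"claw": -1, "linear": [0, 0, 0], "angular": [0, 0, -1.6]}, {"claw": -1, "linear": [0, 0, 0], "angular": [0, 0, -2.3]}, {"claw": -1, "linear": [0, 0, 0], "angular": [0, 0, -2.3]}])

```text
time_s: 13.27
ee_pos: [536.2, 203.8, 137.5]
orientation: [[0.199, 0.98, 0.0], [0.98, -0.199, 0.0], [0.001, 0.0, -1.0]]
contact_force: [-0.6, 0.2, -0.0]
grip_width: 16.8
```

```bash
python3 -c "
from h import *
go([536.4,203.7,137.6],-11.6)"; python3 m2.py|tail -4
```

```text
t 13.27 p [536.2 203.8 137.5] yaz -11.46 F [-0.6  0.2 -0. ] M [0.05 0.02 0.01] w 16.8 j7 -58.2
lin [-0.0001, 0.0002, -0.0001] ang [0.02, -0.03, 0.14]
now
ptr az 17.2 line 18.3 [3.24 4.65]
tab az 12.8 R 50.40900960774113 line -141.5262057953983 [4.35 4.84]
dial centre [535.29 202.85] dia [101.94 104.3 ]
```

Call:
send_rows(commands=[{"claw": -1, "linear": [0, 0, 0], "angular": [0, 0, 3]}, {"claw": -1, "linear": [0, 0, 0], "angular": [0, 0, 6.5]}, {"claw": -1, "linear": [0, 0, 0], "angular": [0, 0, 6.5]}, {"claw": -1, "linear": [0, 0, -0.002], "angular": [0, 0, 6.5]}, {"claw": -1, "linear": [0, 0, -0.005], "angular": [0, 0, 6.5]}])

```text
time_s: 13.73
ee_pos: [536.1, 203.7, 142.5]
orientation: [[0.307, 0.952, -0.0], [0.952, -0.307, 0.0], [0.0, -0.0, -1.0]]
contact_force: [0.3, 0.6, -0.5]
grip_width: 17.2
```

Call:
send_rows(commands=[{"claw": -1, "linear": [0, 0, -0.008], "angular": [0, 0, 0]}, {"claw": -1, "linear": [0, 0, -0.016], "angular": [0, 0, 0]}, {"claw": -1, "linear": [0, 0, -0.036], "angular": [0, 0, 0]}, {"claw": -1, "linear": [0, 0, -0.06], "angular": [0, 0, 0]}, {"claw": -1, "linear": [0, 0, -0.08], "angular": [0, 0, 0]}])

```text
time_s: 14.15
ee_pos: [536.2, 204.0, 224.6]
orientation: [[0.307, 0.952, 0.001], [0.952, -0.307, 0.001], [0.001, 0.001, -1.0]]
contact_force: [-0.4, -0.3, -0.4]
grip_width: 17.4
```

Call:
send_rows(commands=[{"claw": -1, "linear": [-0.035, 0.011, 0.002], "angular": [0, 0, -1]}, {"claw": -1, "linear": [-0.075, 0.023, 0.002], "angular": [0, 0, -1]}, {"claw": -1, "linear": [-0.115, 0.036, 0.002], "angular": [0, 0, -1]}, {"claw": -1, "linear": [-0.155, 0.049, 0.002], "angular": [0, 0, -1]}, {"claw": -1, "linear": [-0.195, 0.061, 0.002], "angular": [0, 0, -1]}])

```text
time_s: 14.57
ee_pos: [534.6, -1.1, 223.7]
orientation: [[0.289, 0.957, 0.003], [0.957, -0.289, 0.001], [0.001, 0.002, -1.0]]
contact_force: [1.2, 0.5, -0.9]
grip_width: 16.9
```

Call:
send_rows(commands=[{"claw": -1, "linear": [-0.035, 0.011, 0], "angular": [0, 0, 0]}, {"claw": -1, "linear": [-0.065, 0.02, 0], "angular": [0, 0, 0]}, {"claw": -1, "linear": [-0.09, 0.028, 0], "angular": [0, 0, 0]}, {"claw": -1, "linear": [-0.1, 0.031, 0], "angular": [0, 0, 0]}, {"claw": -1, "linear": [-0.1, 0.031, 0], "angular": [0, 0, 0]}])

```text
time_s: 14.98
ee_pos: [535.3, -109.0, 224.2]
orientation: [[0.294, 0.956, 0.003], [0.956, -0.294, -0.001], [0.0, 0.003, -1.0]]
contact_force: [-0.3, 0.7, -0.7]
grip_width: 17.4
```

```bash
sed -i 's/top1/top2/;s/c1.png/c2.png/' m3.py; python3 m3.py; python3 m4.py top2.pkl
```

```text
t 14.98 p [ 535.3 -109.   224.2] yaz -17.08 F [-0.3  0.7 -0.7] M [-0.   -0.01 -0.02] w 17.4 j7 -23.9
lin [-0.0573, 0.0067, 0.0842] ang [0.17, -0.02, -0.66]
ptr az 17.1 line 17.0 [1.13 4.81]
tab az 17.3 R 53.829255724293986 line -163.59654955785754 [1.92 4.28]
dial centre [536.92 203.93] dia [108.48 109.7 ]
screw [535.87 203.63] r 11.4 slot 156.6 [1.92 4.64] slot c [536.37 203.59]
ptr centroid az 17.4 line -162.8 [0.93 5.22]
tab az 17.5 R 54.33573212454343 line -162.8 [1.91 4.34]
(536.2, 203.4) ptr [18.1 18.4 18.2 17.9 18.  18.  17.8 17.8 17.8 17.7] 17.962078368799023 tab [17.8 17.7 17.7 17.9 17.9 17.6 17.2] 17.692670009706067 diff -0.2694083590929566
(536.3, 203.8) ptr [17.2 17.5 17.3 17.2 17.3 17.3 17.2 17.3 17.2 17.1] 17.262014613767548 tab [17.4 17.3 17.3 17.6 17.5 17.2 16.8] 17.300848188104137 diff 0.038833574336589294
(536.9, 203.9) ptr [17.6 17.7 17.4 17.4 17.5 17.4 17.3 17.4 17.4 17.2] 17.434372666256376 tab [17.5 17.4 17.5 17.7 17.5 17.3 16.7] 17.38104972648147 diff -0.053322939774904654
```

Pointer and tab agree to about 0.2°. Now back to the stand.

Call:
send_rows(commands=[{"claw": -1, "linear": [-0.025, 0.003, 0.005], "angular": [0, 0, -0.6]}, {"claw": -1, "linear": [-0.045, 0.0055, 0.015], "angular": [0, 0, -0.6]}, {"claw": -1, "linear": [-0.0573, 0.0067, 0.024], "angular": [0, 0, -0.6]}, {"claw": -1, "linear": [-0.0573, 0.0067, 0.034], "angular": [0, 0, -0.6]}, {"claw": -1, "linear": [-0.0573, 0.0067, 0.034], "angular": [0, 0, -0.6]}])

```text
time_s: 15.45
ee_pos: [524.2, -161.2, 188.0]
orientation: [[0.28, 0.96, 0.0], [0.96, -0.28, 0.003], [0.003, -0.001, -1.0]]
contact_force: [-0.9, 0.1, -1.0]
grip_width: 17.2
```

Call:
send_rows(commands=[{"claw": -1, "linear": [0, 0, 0], "angular": [0, 0, 0]}, {"claw": -1, "linear": [0, 0, 0], "angular": [0, 0, 0]}, {"claw": -1, "linear": [0, 0, 0], "angular": [0, 0, 0]}])

```text
time_s: 15.7
ee_pos: [524.8, -159.4, 188.4]
orientation: [[0.277, 0.961, 0.001], [0.961, -0.277, 0.003], [0.003, -0.0, -1.0]]
contact_force: [0.1, 0.1, -0.1]
grip_width: 17.4
```

```bash
python3 -c "
from h import *
go([525.1,-165.8,140],-16.42)"
```

```text
t 15.7 p [ 524.8 -159.4  188.4] yaz -16.11 F [ 0.1  0.1 -0.1] M [-0.05 -0.    0.02] w 17.4 j7 -18.6
lin [-0.0062, 0.002, 0.0484] ang [-0.02, -0.19, 0.31]
```

Call:
send_rows(commands=[{"claw": -1, "linear": [-0.0062, 0.002, 0.01], "angular": [0, -0.2, 0.3]}, {"claw": -1, "linear": [-0.0062, 0.002, 0.025], "angular": [0, -0.2, 0.3]}, {"claw": -1, "linear": [-0.0062, 0.002, 0.04], "angular": [0, -0.2, 0.3]}, {"claw": -1, "linear": [-0.0062, 0.002, 0.054], "angular": [0, -0.2, 0.3]}, {"claw": -1, "linear": [-0.0062, 0.002, 0.054], "angular": [0, -0.2, 0.3]}])

```text
time_s: 16.12
ee_pos: [523.4, -165.5, 131.6]
orientation: [[0.282, 0.959, -0.004], [0.959, -0.282, 0.001], [-0.0, -0.005, -1.0]]
contact_force: [0.1, 0.6, -0.8]
grip_width: 17.4
```

Call:
send_rows(commands=[{"claw": -1, "linear": [0, 0, 0], "angular": [0, 0, 0]}, {"claw": -1, "linear": [0, 0, 0], "angular": [0, 0, 0]}, {"claw": -1, "linear": [0, 0, 0], "angular": [0, 0, 0]}])

```text
time_s: 16.37
ee_pos: [523.9, -165.6, 132.3]
orientation: [[0.282, 0.959, -0.003], [0.959, -0.282, 0.001], [-0.0, -0.003, -1.0]]
contact_force: [-0.4, 0.3, -0.2]
grip_width: 17.4
```

```bash
python3 -c "
from h import *
go([525.1,-165.8,120],-16.42)"
```

```text
t 16.37 p [ 523.9 -165.6  132.3] yaz -16.4 F [-0.4  0.3 -0.2] M [ 0.01 -0.06  0.01] w 17.4 j7 -21.2
lin [0.0002, 0.0012, 0.0123] ang [-0.2, 0.02, 0.02]
```

Call:
send_rows(commands=[{"claw": -1, "linear": [0.0002, 0.0012, 0], "angular": [-0.2, 0, 0]}, {"claw": -1, "linear": [0.0002, 0.0012, 0.002], "angular": [-0.2, 0, 0]}, {"claw": -1, "linear": [0.0002, 0.0012, 0.005], "angular": [-0.2, 0, 0]}, {"claw": -1, "linear": [0.0002, 0.0012, 0.008], "angular": [-0.2, 0, 0]}, {"claw": -1, "linear": [0.0002, 0.0012, 0.012], "angular": [-0.2, 0, 0]}])

```text
time_s: 16.78
ee_pos: [525.2, -165.8, 120.1]
orientation: [[0.282, 0.959, 0.0], [0.959, -0.282, -0.0], [-0.0, 0.0, -1.0]]
contact_force: [0.2, -1.0, -0.9]
grip_width: 17.3
```

```bash
python3 -c "
from h import *
go([525.1,-165.8,89.5],-16.42)"
```

```text
t 16.78 p [ 525.2 -165.8  120.1] yaz -16.4 F [ 0.2 -1.  -0.9] M [ 0.01 -0.02  0.04] w 17.3 j7 -21.9
lin [-0.0, -0.0001, 0.0306] ang [0.02, 0.02, 0.02]
```

Call:
send_rows(commands=[{"claw": -1, "linear": [0, 0, 0.006], "angular": [0, 0, 0]}, {"claw": -1, "linear": [0, 0, 0.012], "angular": [0, 0, 0]}, {"claw": -1, "linear": [0, 0, 0.018], "angular": [0, 0, 0]}, {"claw": -1, "linear": [0, 0, 0.024], "angular": [0, 0, 0]}, {"claw": -1, "linear": [0, 0, 0.028], "angular": [0, 0, 0]}])

```text
time_s: 17.2
ee_pos: [524.7, -165.7, 91.0]
orientation: [[0.282, 0.959, -0.001], [0.959, -0.282, -0.0], [-0.0, -0.001, -1.0]]
contact_force: [-1.1, -0.4, -0.9]
grip_width: 17.3
```

```bash
python3 -c "
from h import *
go([525.1,-165.8,87.4],-16.42)"
```

```text
t 17.2 p [ 524.7 -165.7   91. ] yaz -16.4 F [-1.1 -0.4 -0.9] M [ 0.04 -0.03  0.03] w 17.3 j7 -23.5
lin [0.0001, 0.0004, 0.0036] ang [-0.04, 0.02, 0.02]
```

Call:
send_rows(commands=[{"claw": -1, "linear": [0.0001, 0.0004, 0.0012], "angular": [0, 0, 0]}, {"claw": -1, "linear": [0.0001, 0.0004, 0.0024], "angular": [0, 0, 0]}, {"claw": -1, "linear": [0.0001, 0.0004, 0.0035], "angular": [0, 0, 0]}, {"claw": -1, "linear": [0.0001, 0.0004, 0.0035], "angular": [0, 0, 0]}, {"claw": -1, "linear": [0.0001, 0.0004, 0.0035], "angular": [0, 0, 0]}])

```text
time_s: 17.62
ee_pos: [525.4, -165.7, 87.8]
orientation: [[0.282, 0.959, -0.0], [0.959, -0.282, -0.0], [-0.0, -0.0, -1.0]]
contact_force: [0.4, 0.6, -0.5]
grip_width: 17.3
```

```bash
python3 -c "
from h import *
go([525.1,-165.8,87.4],-16.42)"
```

```text
t 17.62 p [ 525.4 -165.7   87.8] yaz -16.39 F [ 0.4  0.6 -0.5] M [-0.01 -0.03 -0.02] w 17.3 j7 -23.7
lin [-0.0001, -0.0002, 0.0004] ang [-0.02, 0.02, 0.03]
```

Call:
send_rows(commands=[{"claw": -1, "linear": [0, -0.0002, 0.0005], "angular": [0, 0, 0]}, {"claw": -1, "linear": [0, -0.0002, 0.0007], "angular": [0, 0, 0]}, {"claw": -1, "linear": [0, -0.0002, 0.0007], "angular": [0, 0, 0]}])

```text
time_s: 17.87
ee_pos: [525.4, -165.7, 87.4]
orientation: [[0.282, 0.959, 0.0], [0.959, -0.282, -0.001], [-0.0, 0.0, -1.0]]
contact_force: [0.2, 0.1, 2.5]
grip_width: 17.6
```

Flange is down (2.5 N upward at the original height). Release.

Call:
send_rows(commands=[{"claw": -0.3, "linear": [0, 0, 0], "angular": [0, 0, 0]}, {"claw": 0, "linear": [0, 0, 0], "angular": [0, 0, 0]}, {"claw": 0.3, "linear": [0, 0, 0], "angular": [0, 0, 0]}, {"claw": 0.5, "linear": [0, 0, 0], "angular": [0, 0, 0]}, {"claw": 0.6, "linear": [0, 0, 0], "angular": [0, 0, 0]}])

```text
time_s: 18.28
ee_pos: [525.3, -165.7, 87.3]
orientation: [[0.282, 0.959, 0.0], [0.959, -0.282, -0.0], [-0.0, 0.0, -1.0]]
contact_force: [1.0, 0.3, 0.2]
grip_width: 68.2
```

Call:
send_rows(commands=[{"claw": 0.6, "linear": [0, 0, 0], "angular": [0, 0, 0]}, {"claw": 0.6, "linear": [0, 0, -0.01], "angular": [0, 0, 0]}, {"claw": 0.6, "linear": [0, 0, -0.03], "angular": [0, 0, 0]}, {"claw": 0.6, "linear": [0, 0, -0.06], "angular": [0, 0, 0]}, {"claw": 0.6, "linear": [0, 0, -0.1], "angular": [0, 0, 0]}])

```text
time_s: 18.7
ee_pos: [523.6, -165.3, 187.0]
orientation: [[0.282, 0.959, -0.004], [0.959, -0.282, 0.001], [0.0, -0.005, -1.0]]
contact_force: [-0.2, -0.4, -0.6]
grip_width: 68.3
```

Call:
send_rows(commands=[{"claw": 0.6, "linear": [0, 0, -0.04], "angular": [0, 0, 0]}, {"claw": 0.6, "linear": [0, 0, -0.06], "angular": [0, 0, 0]}, {"claw": 0.6, "linear": [-0.04, 0, -0.06], "angular": [0, 0, 0]}, {"claw": 0.6, "linear": [-0.08, 0, -0.06], "angular": [0, 0, 0]}, {"claw": 0.6, "linear": [-0.12, 0, -0.06], "angular": [0, 0, 0]}])

```text
time_s: 19.12
ee_pos: [490.0, -281.3, 248.8]
orientation: [[0.28, 0.96, -0.003], [0.96, -0.28, -0.0], [-0.001, -0.002, -1.0]]
contact_force: [0.4, -0.8, -0.5]
grip_width: 68.3
```

Call:
send_rows(commands=[{"claw": 0.6, "linear": [-0.04, 0, 0], "angular": [0, 0, 0]}, {"claw": 0.6, "linear": [-0.08, 0, 0], "angular": [0, 0, 0]}, {"claw": 0.6, "linear": [-0.12, 0, 0], "angular": [0, 0, 0]}, {"claw": 0.6, "linear": [-0.16, 0, 0], "angular": [0, 0, 0]}, {"claw": 0.6, "linear": [-0.16, 0, 0], "angular": [0, 0, 0]}])

```text
time_s: 19.53
ee_pos: [439.8, -444.5, 249.1]
orientation: [[0.291, 0.957, -0.005], [0.957, -0.291, -0.005], [-0.006, -0.003, -1.0]]
contact_force: [-0.9, -0.6, -1.3]
grip_width: 68.5
```

```bash
python3 m3.py >/dev/null; python3 m4.py top2.pkl|cut -c1-20,200-
python3 - <<'E'
from h import *
s=pickle.load(open('top2.pkl','rb'));t=r.snapshot('side');v=proj(t,[524,-165,80])[0]
a=crop(s,355,255,50,60,8);x,y=int(v[0])-25,int(v[1])-30;b=crop(t,x,y,50,60,8)
cv2.imwrite('pics/e.png',np.hstack([a,b]));print(r.get_obs()['ee_pos'],r.get_obs()['time_s'])
E
```

```text
(536.2, 203.4) ptr [
(536.3, 203.8) ptr [
(536.9, 203.9) ptr [
[ 443.84518696 -436.80679756  249.13019394] 19.6333
```

View pics/e.png

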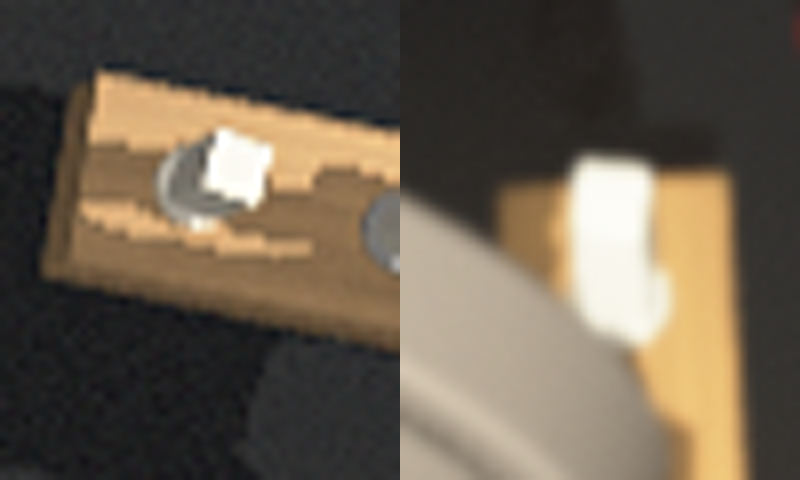

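Call:
send_rows(commands=[{"claw": 0.6, "linear": [0, 0, 0], "angular": [0, 0, 0]}, {"claw": 0.6, "linear": [0, 0, 0], "angular": [0, 0, 0]}, {"claw": 0.6, "linear": [0, 0, 0], "angular": [0, 0, 0]}])

```text
time_s: 19.88
ee_pos: [444.6, -435.4, 249.5]
orientation: [[0.282, 0.96, -0.002], [0.96, -0.282, 0.0], [-0.0, -0.002, -1.0]]
contact_force: [-0.1, 0.4, 0.0]
grip_width: 68.5
```

```bash
python3 m4.py top2.pkl|grep -o 'diff.*'; python3 -c "
from h import *
print(r.get_obs()['qvel']); print(r.job_done())"
```

```text
diff -0.15605120567779807
diff 0.1604803319580732
diff 0.08840696900596967
[-0.06769875  0.14803527  0.1492522  -0.0477573   0.01767513 -0.15177345
  0.07814086]
the job is handed in; nothing more can be done
None
```

The trimmer is on the mark and the tuning tool is back upright in its hole. I handed the job in at about 20 s of the 72 s allowed; it reports no verdict.

- **Trimmer:** I felt the blade into the slot and turned the screw counter-clockwise. The first top-camera check showed the pointer about 1.9° short of the tab, so I put the blade back in and corrected it. A top-camera picture after the tool was back in the stand showed the pointer within about 0.2° of the tab.
- **Force on the screw:** the wrist force read at each step stayed under about 3 N while the blade was on the trimmer, against the 25 N limit.
- **Tool in the stand:** it went down to the height it was picked up from, and the flange met the stand at 2.5 N before I released it. The last picture shows it upright in the same place as at the start.
- **Disagreement:** the blurry side camera put the tab about 5° off the top camera's value, because it also sees the tab's side face. I used it only for changes in the pointer's angle.
- **Not checked:** I did not measure the other objects again, but nothing in the moves or forces suggested I touched any of them.

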